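# Draw the cold plate from under the sample boxes

### The job

The blue cold plate needs chilling again: take it by its orange fin, draw it out through the steel dock from under the stack of three sample boxes, and leave it lying flat wholly on the green chill panel, lengthwise along it. The plastic guide hidden under the dock sits a little off to one side or the other, so when the plate catches, feel which way to ease it sideways and never force it against the dock. Do not unstack, topple or drag away the boxes - they must end still stacked, behind the dock, on the counter - and leave everything else alone.

Things in the scene. Friction and masses are not known exactly. Their poses are not given: they have to be found in the camera images.
- plate: Blue rigid cold plate on the counter, 215 long (x), 8 thick, 0.15 to 0.25 kg. Origin: underside, mid length and width; z up. Rear part 80 wide from x = +37.5 to +107.5, ending in square shoulders at x = +37.5; from there a neck 30 wide runs to x = -107.5. The rear starts under the boxes, the neck under the dock. Draw it along its -x; drag under the stack is about 2 to 10 N and varies
- fin (a point): Grip point in the orange upright fin on the cold plate's neck, in front of the dock: plate x = -92, y = 0, 32 above the underside. The fin is 26 long (plate x), 12 thick (plate y: close the fingers along this), and stands from 8 up to 50 above the counter
- dock: Fixed stainless bridge the plate passes under; origin on the counter at its centre, x from the fin side to the stack side, z up. 54 deep (x), 176 wide (y), 50 high; opening below 13 high. Its rear wall at x = +27 is a fence that holds back the boxes as the plate is drawn to -x. The plate is free once its rear end is past x = -27. Over 18 N of plate on dock is too much
- dock_top (a point): Centre of the dock's top. Hidden below, from dock x = -18 to +18, is a rigid guide: two cheeks, slot 86 wide for the 80 wide plate, its middle up to 16 off the dock's centre to +y or -y: unmeasured, new each time, fixed in a run. A plate shoulder that meets a cheek stops dead (the side touched shows in side force and twist): back off, shift over a few mm, draw again
- box_low: Lowest of three closed sample boxes with grey lid, loose, 102 (x) by 92 (y) by 35 high, about 0.12 kg, standing on the cold plate close behind the dock's fence (gap 2 to 10). Origin: centre of its underside. When the plate leaves it drops 8 onto the counter
- box_mid: Middle sample box, white lid, same size, loose on the lowest; origin centre of underside
- box_top: Top sample box, yellow lid, same size, loose on the middle one; origin centre of underside; stack top is 113 above the counter at the start
- panel: Green chill panel flush in the counter, 260 (x) by 120 (y), no rim, no height; origin at its centre. The plate is to lie on it lengthwise (plate x along panel x, either way round)
- reagent: Bystander: bottle, 60 diameter, 130 high; origin centre of underside
- milk_jar: Bystander: jar, 56 diameter, 85 high; origin centre of underside
- beaker: Bystander: clear beaker, 70 diameter, 85 high; origin centre of underside
- sample_can: Bystander: small jar with red lid, 44 diameter, 60 high; origin centre of underside
- spatula: Bystander: spatula, 200 long, lying flat

How it is judged (in metres and radians):
On the way:
1. the cold plate has been drawn clear of the dock on the fin side and the stack has settled, upright, on the counter (height (world z) of box_low below 0.004 m and height (world z) of box_mid above 0.032 m and height (world z) of box_top above 0.066 m and horizontal distance between box_low and box_mid below 0.025 m and horizontal distance between box_low and box_top below 0.025 m and angle between each of box_low, box_mid, box_top's own z axis and vertical below 0.06 rad and x of plate in the frame of dock below -0.125 m), for 0.2 s.
At the end, for the whole second after the job is handed in: The plate lies flat, still, on the green panel (centre within 26 mm along each panel axis, lengthwise within 0.25 rad); the three boxes stand still, upright, stacked (centres within 25 mm of the lowest's) on the counter behind the dock, moved no more than 40 mm (x of plate in the frame of panel between -0.026 and 0.026 m and y of plate in the frame of panel between -0.026 and 0.026 m and angle between the x axis of plate and the x axis of panel, either way round below 0.25 rad and angle between plate's own z axis and vertical below 0.05 rad and height (world z) of plate below 0.005 m and height (world z) of box_low below 0.004 m and height (world z) of box_mid above 0.032 m and height (world z) of box_top above 0.066 m and horizontal distance between box_low and box_mid below 0.025 m and horizontal distance between box_low and box_top below 0.025 m and angle between each of box_low, box_mid, box_top's own z axis and vertical below 0.06 rad and linear speed of each of plate, box_low, box_mid, box_top below 0.01 m/s and x of box_low in the frame of dock above 0.06 m); the robot touches nothing.
It fails at once if the plate is forced against the dock or its guide (over 18 N) (contact force between plate and dock above 18 N).
It fails at once if a box is tipped, lifted or dragged away (tilt over 0.35 rad or moved over 40 mm) (angle between any of box_low, box_mid, box_top's own z axis and vertical above 0.35 rad or distance of any of box_low, box_mid, box_top from where it was at the start of the episode above 0.04 m).
It fails at once if a bystander is moved more than 20 mm (distance of any of reagent, milk_jar, beaker, sample_can, spatula from where it was at the start of the episode above 0.02 m).
It also fails if it takes over 72 s, if anything falls off the work surface, if the arm or the gripper's body presses on something with over 40 N, if the wrist force passes 120 N, or if a joint passes its speed limit or range.

### The arm

A 7-joint arm with a two-finger parallel gripper is mounted at the origin on the work surface. World frame = base frame: x ahead of the robot, y to its left, z up, the work surface at z = 0. Lengths are in mm, angles in rad, forces in N, time in s.
With the tool pointing down it reaches from about 400 to 925 mm from the base axis. Payload 5.6 kg.
Tool frame: the origin (TCP) lies between the finger pads; the fingertips stand 19 mm ahead of it and the grasp point (between the pads) is the TCP; z points along the fingers, y is the line along which they close (so a half turn about z gives the same grasp; the last joint's range is limited). The gripper opens to 85 mm and grips with 20 to 120 N. Pads are 22 mm wide; open, the fingers measure 114 mm over their backs; the gripper's body (76 mm by 85 mm) begins 54 mm behind the grasp point. The pads swing forward as they close: fully open they stand 13 mm farther back than shut.
Start: joints at [-1.329, 0.468, -0.012, 1.603, 0.006, 1.071, -0.056], TCP at [182.669, 623.812, 217.89] pointing down, gripper open.
Joint ranges: [-2.53, 2.53], [-0.31, 2.02], [-1.57, 1.55], [0.28, 2.44], [-1.29, 4.43], [0.15, 1.84], [-2.92, 2.92]. Speed limits (rad/s): [2.57, 2.57, 3.14, 3.14, 3.14, 3.14, 3.14].

### API

Orientations are given as a 3x3 rotation matrix whose columns are the frame's x, y, z axes.
In Python, from station import ctrl, viewer, monitor, job gives the robot as it stands (ctrl), with the cameras (viewer), the readings (monitor) and the job (job).
- The arm moves only by the shell command python3 drive.py 'ROWS' [OPENING] [FORCE]. ROWS is a JSON list of rows, 1 to 5 of them, each of 4 numbers: dx, dy, dz in mm, then a turn about the tool's z in rad; each row is the pose to reach, as a shift and turn from the pose commanded when the command began, along the tool's axes at that moment; what a row does not reach only later rows make up. A row lasts 1/12 s, in which the tool goes at most 41.7 mm and 0.125 rad, less where a joint would pass 70% of its speed; a pose out of reach is approached as far as the arm can. OPENING is the finger opening in mm, set as the command begins (- or left out keeps the last). The fingers move at their own pace and stop on an object; FORCE is the grip in N (left out, the last holds). Time passes only in rows, so rows that do not move let the fingers close. It prints the time, the measured TCP pose, the force, the opening and the grip force at its end.
- monitor.get_state(): the state, without advancing time (a new reading comes with each control period).
- viewer.read_camera(name): name is "scene" or "side" or "wrist"; returns the picture (384x512x3 uint8, red, green, blue); there is no depth.
- viewer.calibration(name): a dict with "camera_matrix" (3x3 intrinsics, pixels), "R" (3x3) and "t" (3): a world point X has camera coordinates R X + t; the wrist camera has in their place "T_tool_cam" (4x4, takes a point from camera to tool coordinates, whose origin is the TCP and whose axes are the flange's). Camera axes: x right, y down, z forward; pixel columns grow to the right and rows downward; lengths in mm; the calibration is good to about 2 mm. A picture is of the moment at which its call begins: read the wrist's pose just before it. calibration takes no time and is no camera call.
- job.job_done(): hands the job in; it is judged then, once.
The state is a dict: "t": time; "joint_positions": joint angles; "joint_vel": joint speeds; "joint_torque": joint torques, N m; "ee_pos": TCP position; "eef_rot": TCP orientation; "wrist_force": force on the tool from outside, world axes, zero at the start; "moment": the same for the moment, N m; "finger_gap": finger opening in mm; "grasp_force": force on a finger pad.
Only numpy, scipy, OpenCV 4.12 (cv2) and the standard library are available. Lean on these libraries where they do the work, as an engineer would, in place of code of your own. Each camera call takes 0.05 s, during which the arm holds its last target. There are 200 camera calls.

## Working session

There is one attempt and no reset: what is moved stays moved. The work goes in short steps, Python scripts to look and compute and a shell command to move; the robot and the scene stay as the last step left them, time stands still between calls to the robot, and variables do not carry over. Pictures are saved under pics/ and viewed, at most 13 in all, crops included, and the job is handed in when it is done.

```bash
ls; mkdir -p pics; python3 - <<'E'
from station import ctrl, viewer, monitor, job
import cv2,numpy as np
s=monitor.get_state();print(s['t'],s['ee_pos'],np.round(s['eef_rot'],3).tolist())
for n in('scene','side'):
    im=viewer.read_camera(n);cv2.imwrite(f'pics/{n}0.png',im[:,:,::-1])
    c=viewer.calibration(n);print(n,{k:np.round(v,3).tolist() for k,v in c.items()})
a=cv2.imread('pics/scene0.png');b=cv2.imread('pics/side0.png')
cv2.imwrite('pics/s0.png',cv2.resize(a,(800,600),interpolation=cv2.INTER_CUBIC));cv2.imwrite('pics/d0.png',cv2.resize(b,(800,600),interpolation=cv2.INTER_CUBIC))
E
```

```text
drive.py
pics
station.py
0.0 [182.50821423 623.22863976 216.91362442] [[-0.96, 0.281, -0.0], [0.281, 0.96, -0.002], [-0.0, -0.002, -1.0]]
scene {'camera_matrix': [[350.849, 0.0, 262.135], [0.0, 350.849, 192.903], [0.0, 0.0, 1.0]], 'R': [[-0.857, 0.516, -0.013], [0.436, 0.71, -0.552], [-0.276, -0.479, -0.833]], 't': [600.7, -107.813, 1196.961]}
side {'camera_matrix': [[373.559, 0.0, 254.078], [0.0, 373.559, 191.234], [0.0, 0.0, 1.0]], 'R': [[0.759, -0.651, 0.01], [-0.404, -0.483, -0.777], [0.511, 0.586, -0.63]], 't': [-572.722, 248.257, 904.512]}
```

View pics/s0.png

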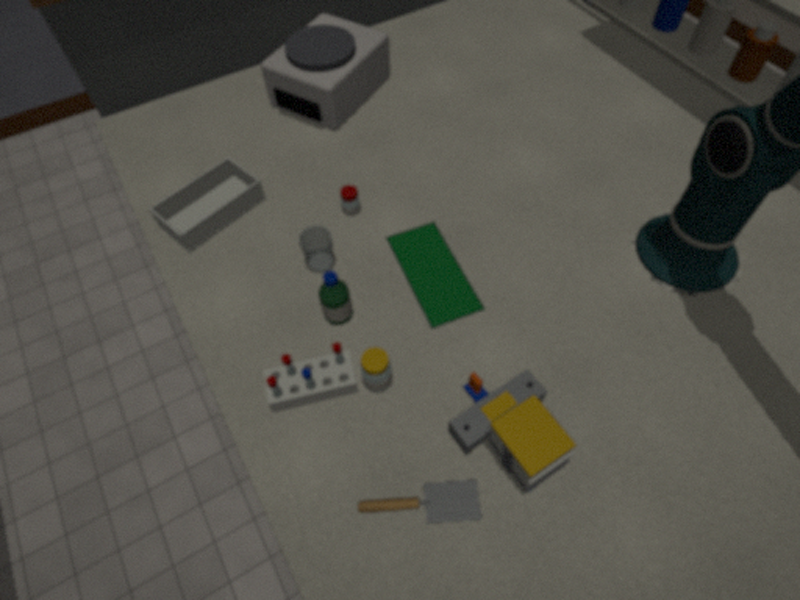

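View pics/d0.png

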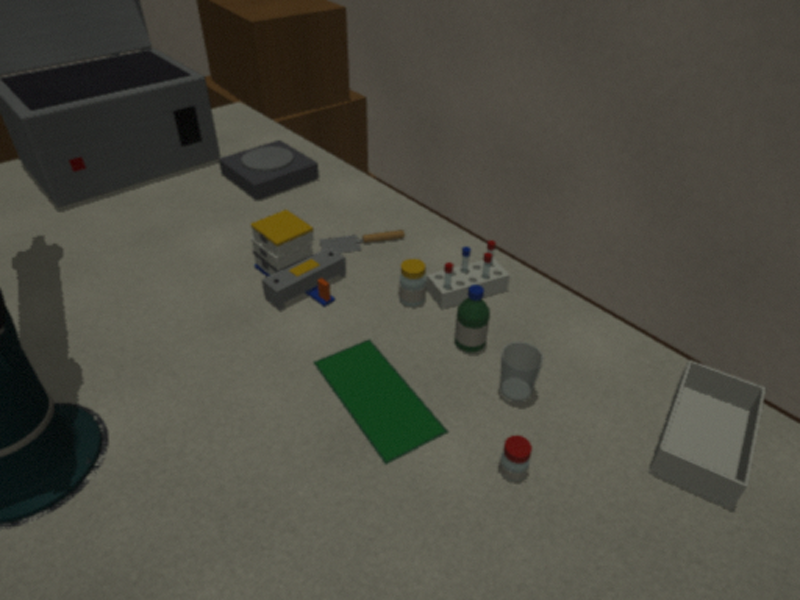

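Scene view (800×600): fin at ~(475,382), dock ~(498,410), stack ~(535,440), panel ~(435,275). Side view: fin ~(323,290), panel ~(380,400). I'll enlarge both around the dock.

```bash
python3 - <<'E'
import cv2,numpy as np
a=cv2.imread('pics/scene0.png');b=cv2.imread('pics/side0.png')
# scene crop x 270-380,y 225-315 ; side crop x150-240,y125-205
A=cv2.resize(a[225:318,275:375],None,fx=4,fy=6,interpolation=3) if 0 else cv2.resize(a[225:318,275:375],(400*1,372),interpolation=3)
B=cv2.resize(b[125:218,150:250],(400,372),interpolation=3)
o=np.hstack([A,B]);o=np.clip(o*1.5,0,255).astype('uint8')
for k in range(0,800,40): cv2.line(o,(k,0),(k,4 if k%200 else 10),(0,0,255),1)
for k in range(0,372,40): cv2.line(o,(0,k),(4,k),(0,0,255),1)
cv2.imwrite('pics/c0.png',o)
E
```

```text
(no output)
```

View pics/c0.png

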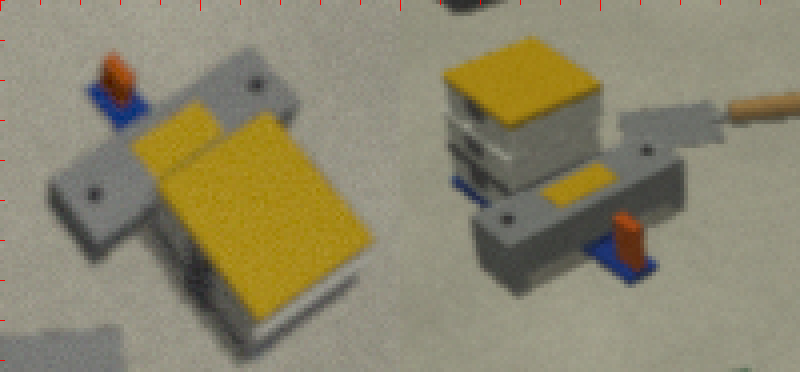

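```bash
cat > h.py <<'E'
import numpy as np,cv2
from station import ctrl, viewer, monitor, job
def P(n):
    c=viewer.calibration(n);return np.array(c['camera_matrix'])@np.c_[np.array(c['R']),np.array(c['t'])]
def tri(a,b,Pa=None,Pb=None):
    Pa=P('scene') if Pa is None else Pa;Pb=P('side') if Pb is None else Pb
    X=cv2.triangulatePoints(Pa,Pb,np.float64(a).reshape(2,1),np.float64(b).reshape(2,1)).ravel();X=X[:3]/X[3]
    q=Pa@np.r_[X,1];return X,np.hypot(*(q[:2]/q[2]-a))
def wrist(s):
    T=np.array(viewer.calibration('wrist')['T_tool_cam']);W=np.eye(4);W[:3,:3]=s['eef_rot'];W[:3,3]=s['ee_pos'];M=np.linalg.inv(W@T)
    return np.array(viewer.calibration('wrist')['camera_matrix'])@M[:3]
def onplane(Pm,uv,z):
    H=Pm[:,[0,1,3]].copy();H[:,2]+=Pm[:,2]*z;q=np.linalg.solve(H,[uv[0],uv[1],1]);return q[:2]/q[2]
E
python3 - <<'E'
from h import *
np.set_printoptions(precision=1,suppress=True)
c=lambda l,r:((275+l[0]/4-.375,225+l[1]/4-.375),(150+(r[0]-400)/4-.375,125+r[1]/4-.375))
f=lambda l,r:((np.array(l)*.64-.2),(np.array(r)*.64-.2))
for n,p in dict(fintop=c((113,59),(624,216)),finbaseL=c((113,100),(632,266)),boltL=c((95,194),(647,150)),boltR=c((256,84),(508,219)),
 b1=c((160,180),(602,88)),b2=c((260,320),(531,38)),b3=c((265,115),(513,126)),b4=c((373,240),(444,75)),
 p1=f((483,308),(315,362)),p2=f((433,327),(370,340)),p3=f((434,222),(387,462)),p4=f((387,238),(447,431)),
 jar=f((375,358),(413,268)),reag=f((331,278),(476,292)),beak=f((316,236),(521,356)),can=f((349,192),(517,447))).items():
    print(n,*tri(*p))
T=viewer.calibration('wrist');print(T)
E
```

```text
fintop [577.3  23.5  55.9] 1.3925946224633818
finbaseL [579.9  28.8   0.5] 0.02575778111351765
boltL [645.5  94.8  51.1] 0.06390961692892339
boltR [505.5  87.   50.9] 0.0884418240455396
b1 [622.9 122.9 107.8] 0.7715207965350276
b2 [621.8 225.3 109. ] 0.16504297299554602
b3 [538.7 122.5 106.6] 0.4169135675221949
b4 [534.2 222.  108.2] 0.3348326914429687
p1 [ 459.5 -111.4    1.1] 0.0243883064450886
p2 [ 572.6 -128.4    0.4] 0.7498471642232434
p3 [ 420.4 -362.7    0.8] 0.4722331451656569
p4 [ 534.7 -379.3   -1. ] 0.438827800412879
jar [719.9 -87.4  79.9] 0.020879429110373212
reag [ 717.5 -256.4  122. ] 0.303602968437202
beak [ 687.3 -393.7   85.2] 0.12932849800656745
can [ 560.8 -497.5   55.2] 0.020045973180022904
{'camera_matrix': array([[300.2,   0. , 254.9],
       [  0. , 300.2, 192.9],
       [  0. ,   0. ,   1. ]]), 'T_tool_cam': array([[  -0. ,   -1. ,   -0.3,   79.9],
       [   1. ,   -0. ,    0. ,    0.1],
       [  -0. ,   -0.3,    1. , -155.4],
       [   0. ,    0. ,    0. ,    1. ]])}
```

Measured heights agree with the text (dock bolts z≈51, box top ≈108, panel ≈0). The dock centre is about (575,91), the fin about (577,24) and the panel centre about (497,−245). Approaching.

```bash
python3 drive.py '[[-31,-26,0,0.12],[-62,-52,0,0.24],[-93,-78,0,0.36],[-124,-104,0,0.48],[-155,-130,0,0.6]]'; cat >> h.py <<'E'
def to(x,y,z,tang=None):
    # tool-axes shift to world target and turn bringing tool y to angle tang
    s=monitor.get_state();R=np.array(s['eef_rot']);a=np.arctan2(R[1,1],R[0,1])
    print('shift',np.round(R.T@(np.array([x,y,z])-s['ee_pos']),1),'turn',None if tang is None else round((a-tang+np.pi/2)%np.pi-np.pi/2,4),'F',np.round(s['wrist_force'],1),'M',np.round(s['moment'],2),'t',s['t'])
E
python3 -c "
from h import *
to(577,10,217,0.03)"
```

```text
t: 0.52
ee_pos: [295.5, 453.5, 217.5]
eef_rot: [[-0.629, 0.777, -0.0], [0.777, 0.629, -0.001], [-0.0, -0.001, -1.0]]
wrist_force: [0.3, 0.3, -0.6]
finger_gap: 85.3
grasp_force: 0.0
shift [-521.9  -60.1    0.7] turn 0.6502 F [ 0.3  0.3 -0.6] M [-0.05 -0.02 -0.  ] t 0.5167
```

```bash
python3 drive.py '[[-40,-5,0,0.12],[-80,-9,0,0.24],[-120,-14,0,0.36],[-160,-18,0,0.48],[-200,-23,0,0.6]]' >/dev/null; python3 -c "
from h import *
to(577,10,217,0.03)"
```

```text
shift [-287.3  150.1    0.8] turn 0.0502 F [ 0.  -0.3  0.1] M [ 0.07 -0.07  0.02] t 0.9333
```

```bash
python3 drive.py '[[-36,19,0,0.01],[-72,38,0,0.02],[-108,57,0,0.03],[-144,75,0,0.04],[-180,94,0,0.05]]' >/dev/null; python3 drive.py '[[-36,19,0,0],[-72,38,0,0],[-107,56,0,0],[-107,56,0,0],[-107,56,0,0]]'; python3 - <<'E'
from h import *
to(577,10,217,0.03)
s=monitor.get_state();im=viewer.read_camera('wrist');cv2.imwrite('pics/w0.png',im[:,:,::-1]);np.save('w0.npy',wrist(s))
cv2.imwrite('pics/w0b.png',cv2.resize(np.clip(im[:,:,::-1]*1.4,0,255).astype('uint8'),(800,600),interpolation=3))
E
```

```text
t: 1.77
ee_pos: [573.0, 6.9, 217.5]
eef_rot: [[-0.03, 1.0, -0.0], [1.0, 0.03, -0.001], [-0.001, -0.001, -1.0]]
wrist_force: [-0.2, 0.9, -0.3]
finger_gap: 85.5
grasp_force: 0.0
shift [3.  4.1 0.5] turn 0.0005 F [-0.2  0.9 -0.3] M [0.06 0.04 0.  ] t 1.7667
```

View pics/w0b.png

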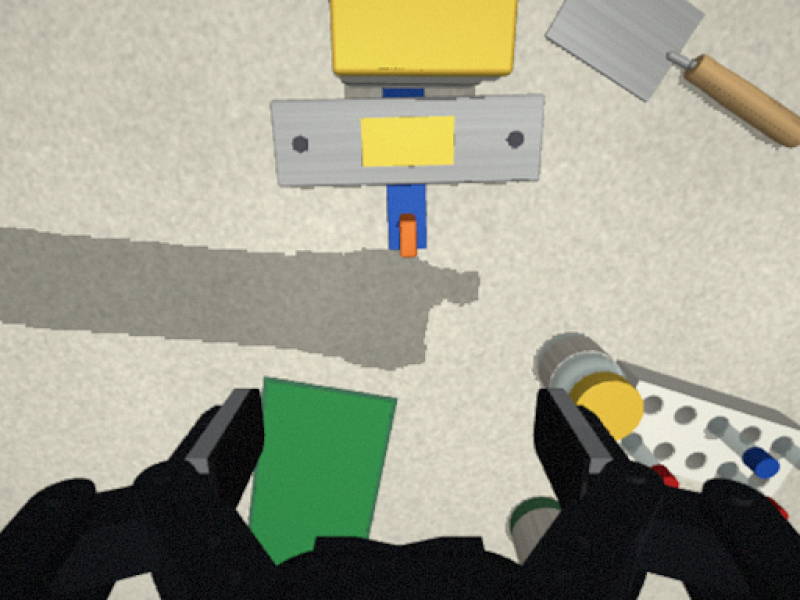

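Wrist view: fin top face centre ≈(408,238), neck end corners (389,248),(427,248), neck at dock (387,184),(426,184), bolts (300,144),(516,139), yellow box-top front edge (334,73)-(513,74). Straight and clear.

```bash
python3 - <<'E'
from h import *
np.set_printoptions(precision=1,suppress=True)
Pm=np.load('w0.npy')
g=lambda n,u,v,z:print(n,onplane(Pm,(u*.64-.2,v*.64-.2),z))
g('fin far',408.5,220,50);g('fin near',408.5,256,50);g('fin',408.5,238,50)
for p in((389,248),(427,248),(387,184),(426,184)):g('neck',*p,8)
g('bL',300,144,50);g('bR',516,139,50)
for p in((272,102),(545,95),(280,186),(540,180)):g('dock',*p,50)
g('boxL',334,73,113);g('boxR',513,74,113);g('pan',264,377,0);g('pan',396,399,0)
s=(np.array((113,59))/4+(275-.375,225-.375));print(tri((408.5*.64-.2,238*.64-.2),s,Pm,P('scene')))
s=(224/4+150-.375,216/4+125-.375);print(tri((408.5*.64-.2,238*.64-.2),s,Pm,P('side')))
E
```

```text
fin far [577.1  41. ]
fin near [578.   15.9]
fin [577.5  28.6]
neck [563.5  12.7]
neck [593.4  13.6]
neck [560.8  61.7]
neck [590.3  62.5]
bL [504.5  88.1]
bR [645.   95.4]
dock [487.6 112.9]
dock [660.5 122.2]
dock [490.2  61. ]
dock [663.7  70.1]
boxL [535.4 122.1]
boxR [625.4 124.3]
pan [ 456.  -107.3]
pan [ 572.9 -125.6]
(array([579.6,  25.3,  57. ]), np.float64(4.737696282084133))
(array([577.1,  29.2,  52.7]), np.float64(0.3705123146533992))
```

```bash
python3 -c "
from h import *
to(577.4,28.5,33,0.054)"
```

```text
shift [ 19.    5.9 184.3] turn -0.02 F [-0.4  0.9  0. ] M [ 0.03 -0.01 -0.01] t 1.8167
```

```bash
python3 drive.py '[[19,6,30,-0.022],[19,6,70,-0.022],[19,6,110,-0.022],[19,6,140,-0.022],[19,6,150,-0.022]]' 50 >/dev/null; python3 - <<'E'
from h import *
to(577.4,28.5,33,0.054)
s=monitor.get_state();im=viewer.read_camera('wrist');cv2.imwrite('pics/w1.png',im[:,:,::-1]);np.save('w1.npy',wrist(s))
cv2.imwrite('pics/w1b.png',cv2.resize(np.clip(im[:,:,::-1]*1.4,0,255).astype('uint8'),(800,600),interpolation=3))
E
```

```text
shift [-3.3  3.7 30.2] turn 0.0073 F [-0.6  0.3  0.1] M [-0.01  0.09 -0.01] t 2.2333
```

View pics/w1b.png

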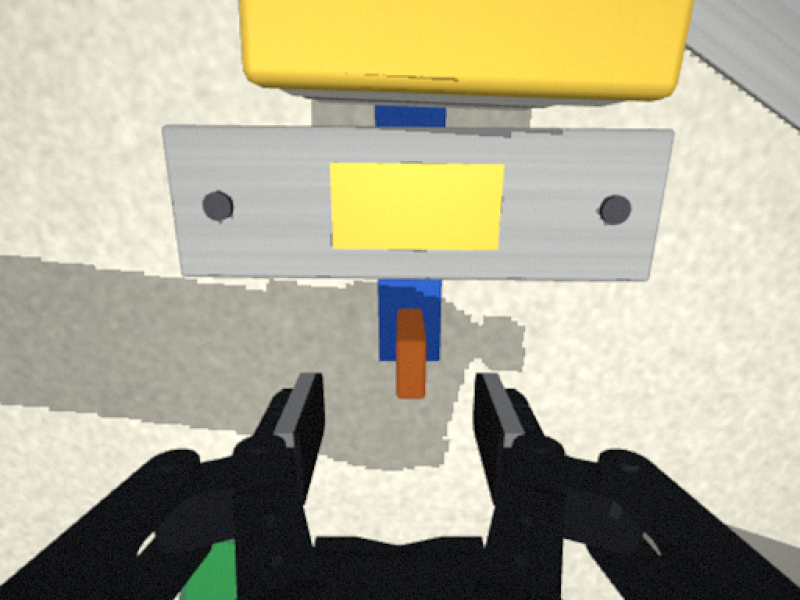

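Fin top face is centred at ≈(411,369), between the fingers, and the dock is nearly square to the tool (bolts at rows 206/209). Checking by two wrist views.

```bash
python3 - <<'E'
from h import *
np.set_printoptions(precision=1,suppress=True)
a=np.load('w0.npy');b=np.load('w1.npy');f=lambda *p:np.array(p)*.64-.2
print(tri(f(408.5,238),f(411,369),a,b),onplane(b,f(411,369),50))
print(tri(f(300,144),f(217,206),a,b),tri(f(516,139),f(615,209),a,b))
for p in((380,360),(440,360),(378,281),(441,281)):print(onplane(b,f(*p),8))
for p in((217,206),(615,209)):print(onplane(b,f(*p),50))
to(577.4,28.5,33,0.05)
E
```

```text
(array([577.4,  28.4,  49.3]), np.float64(0.10455597597185098)) [577.3  28.8]
(array([504.9,  88.2,  52.1]), np.float64(0.0634314212528505)) (array([645.1,  95.5,  49.5]), np.float64(0.0725692968611177))
[563.8  12.3]
[593.2  14.2]
[560.9  52.4]
[590.2  54.2]
[504.1  87.9]
[644.9  95.6]
shift [-2.7  3.2 30.6] turn 0.0108 F [-0.3  0.1 -1. ] M [-0. -0. -0.] t 2.2833
```

```bash
python3 drive.py '[[-3,3,15,0],[-3,3,30,0],[-3,3,30,0],[-3,3,30,0]]' 50; python3 drive.py '[[0,0,0,0],[0,0,0,0],[0,0,0,0],[0,0,0,0],[0,0,0,0]]' 0 60;python3 drive.py '[[0,0,0,0],[0,0,0,0],[0,0,0,0],[0,0,0,0],[0,0,0,0]]'; python3 -c "
from h import *
to(577.4,28.5,33,0.05)"
```

```text
t: 2.62
ee_pos: [581.6, 27.2, 39.1]
eef_rot: [[-0.059, 0.998, 0.001], [0.998, 0.059, 0.001], [0.001, 0.001, -1.0]]
wrist_force: [0.3, -0.0, 0.0]
finger_gap: 49.9
grasp_force: 0.0
t: 3.03
ee_pos: [581.4, 26.5, 38.4]
eef_rot: [[-0.058, 0.998, 0.001], [0.998, 0.058, 0.0], [0.0, 0.001, -1.0]]
wrist_force: [0.4, -0.1, 0.6]
finger_gap: -0.0
grasp_force: 0.0
t: 3.45
ee_pos: [581.1, 26.3, 37.8]
eef_rot: [[-0.058, 0.998, -0.0], [0.998, 0.058, -0.0], [-0.0, -0.0, -1.0]]
wrist_force: [0.3, -0.7, 0.2]
finger_gap: 0.2
grasp_force: 0.0
shift [ 2.4 -3.6  4.8] turn 0.008 F [ 0.3 -0.7  0.2] M [0.02 0.06 0.  ] t 3.45
```

Fingers closed on nothing, so I'm looking again.

```bash
python3 - <<'E'
from h import *
s=monitor.get_state();print(s['ee_pos'],s['joint_vel'],s['finger_gap'])
im=viewer.read_camera('wrist');np.save('w2.npy',wrist(s))
im2=viewer.read_camera('side')
A=cv2.resize(im,(600,450),interpolation=3);B=cv2.resize(im2[100:226,150:206+0],(200,450),interpolation=3)
cv2.imwrite('pics/w2.png',np.clip(np.hstack([A,B])[:,:,::-1]*1.4,0,255).astype('uint8'))
E
```

```text
[581.14126076  26.33056387  37.83616816] [-2.25655721e-04 -1.13344652e-03 -6.02940706e-05  6.92974934e-04
 -2.00814273e-03  1.30195591e-03  1.00070427e-03] 0.18346985060273677
```

View pics/w2.png

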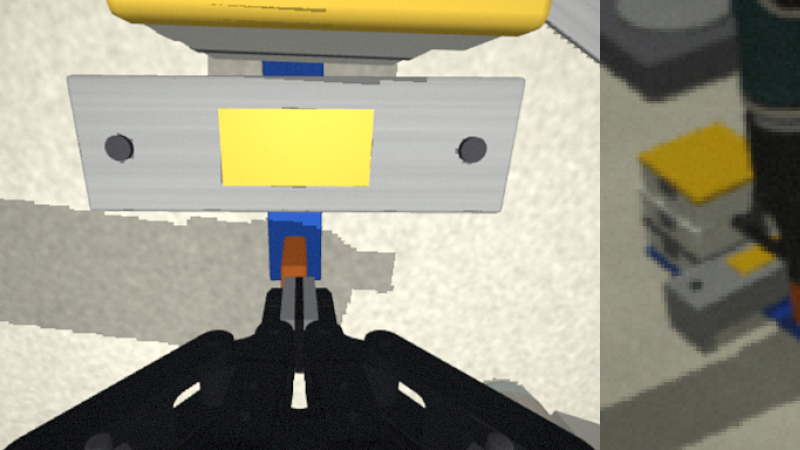

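The fingers look to be in front of or above the fin, with the fin's rear face and top still visible behind them (fin top rear edge at ~(293,265), tips at ~(298,277)). Checking where the scene stands by reprojection.

```bash
python3 - <<'E'
from h import *
np.set_printoptions(precision=1,suppress=True)
a=np.load('w0.npy');b=np.load('w1.npy');c=np.load('w2.npy');f=lambda *p:np.array(p)*.64-.2;g=lambda *p:np.array(p)*512/600-.1
for p in((119,148),(472,150)):print('bolt',onplane(c,g(*p),50))
print(tri(f(217,206),g(119,148),b,c),tri(f(615,209),g(472,150),b,c))
for p in((270,279),(320,279),(268,213),(321,213)):print('neck z8',onplane(c,g(*p),8))
for p in((282,265),(306,265)):print('fin back edge z50',onplane(c,g(*p),50))
for p in((282,236),(304,236)):print('fin back base z8',onplane(c,g(*p),8))
pr=lambda X:(lambda q:(q[:2]/q[2]+.1)*600/512)(c@np.r_[X,1])
s=monitor.get_state();R=np.array(s['eef_rot']);e=np.array(s['ee_pos'])
for d in((0,0,0),(0,0,19),(11,0,19),(-11,0,19),(11,0,0)):print(d,pr(e+R@d))
for z in(8,50):
  for y in(15.5,41.5):print('fin',y,z,pr((577.4,y,z)))
E
```

```text
bolt [504.2  87.9]
bolt [645.   95.1]
(array([503.5,  87.7,  48.5]), np.float64(0.03920654683079685)) (array([647. ,  95. ,  45.6]), np.float64(0.33956326729428393))
neck z8 [563.6  12.7]
neck z8 [592.6  14.3]
neck z8 [561.3  52.4]
neck z8 [590.2  54. ]
fin back edge z50 [571.3  40.8]
fin back edge z50 [582.   41.4]
fin back base z8 [569.5  39.5]
fin back base z8 [581.7  40.2]
(0, 0, 0) [301.9 283. ]
(0, 0, 19) [301.6 266.9]
(11, 0, 19) [301.7 247.9]
(-11, 0, 19) [301.6 285.2]
(11, 0, 0) [302.  262.3]
fin 15.5 8 [293.9 275.8]
fin 41.5 8 [296.4 233.4]
fin 15.5 50 [292.7 315.5]
fin 41.5 50 [295.7 264.2]
```

Fin and plate haven't moved. The pads image as if the fingertips are higher than the text says. Checking with the fixed cameras.

```bash
python3 - <<'E'
from h import *
o=[]
for n,(x,y) in dict(scene=(270,200),side=(170,130)).items():
    im=viewer.read_camera(n);cv2.imwrite(f'pics/{n}3.png',im[:,:,::-1])
    o.append(cv2.resize(im[y:y+80,x:x+66],(396,480),interpolation=3))
    q=P(n)@np.array([577.4,28.5,50,1]);q=q[:2]/q[2];print(n,(q-(x,y)+.4)*6)
    for z in(19,51,38):
        q=P(n)@np.array([581,26.3,z,1]);q=q[:2]/q[2];print(n,z,(q-(x,y)+.4)*6)
cv2.imwrite('pics/c3.png',np.clip(np.hstack(o)[:,:,::-1]*1.7,0,255).astype('uint8'))
E
```

```text
scene [212.77714499 252.66358419]
scene 19 [198.18933173 280.91417278]
scene 51 [203.90528688 251.72568808]
scene 38 [201.54612778 263.77271741]
side [218.29601037 298.60159216]
side 19 [230.27741177 343.86878369]
side 51 [226.17652323 296.38519136]
side 38 [227.85922054 315.86889888]
```

View pics/c3.png

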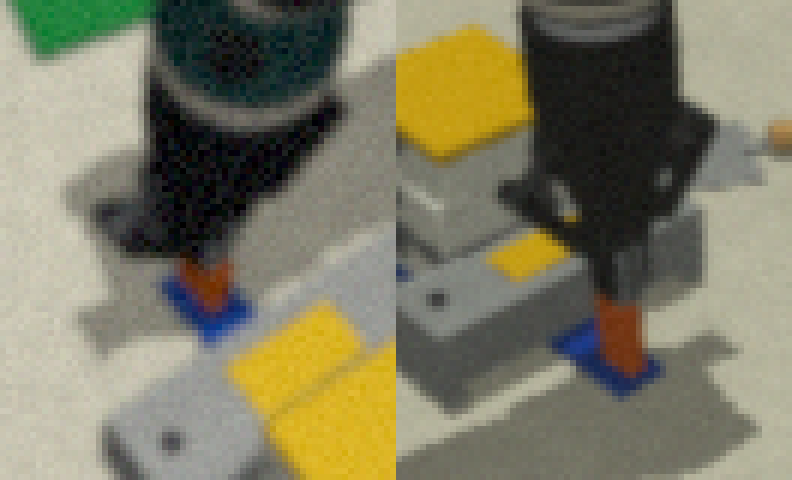

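Both fixed views confirm it: the shut fingertips rest just above the fin top (z≈51), so the fingers stand about 32 mm higher than the reported TCP implies. Open, correct sideways, descend 34 mm more.

```bash
python3 drive.py '[[0,0,-4,0],[0,0,-4,0],[3,-3,-4,0],[3,-3,-4,0],[3,-3,-4,0]]' 50|grep -E 'gap|force'; python3 drive.py '[[0,0,12,0],[0,0,24,0],[0,0,32,0],[0,0,38,0],[0,0,38,0]]'|grep -E 'pos|gap|force'; python3 drive.py '[[0,0,0,0],[0,0,0,0],[0,0,0,0],[0,0,0,0],[0,0,0,0]]' 0 60;python3 drive.py '[[0,0,0,0],[0,0,0,0]]'; python3 -c "
from h import *
to(577.4,28.5,33,0.05)"
```

```text
wrist_force: [0.4, 0.7, -0.9]
finger_gap: 49.8
grasp_force: 0.0
ee_pos: [576.5, 28.9, 1.7]
wrist_force: [0.1, -0.2, -0.1]
finger_gap: 50.5
grasp_force: 0.0
t: 4.9
ee_pos: [578.3, 29.1, 4.4]
eef_rot: [[-0.058, 0.998, 0.001], [0.998, 0.058, 0.0], [-0.0, 0.001, -1.0]]
wrist_force: [0.1, -0.1, 2.3]
finger_gap: 11.4
grasp_force: 58.9
t: 5.07
ee_pos: [578.3, 29.1, 4.4]
eef_rot: [[-0.058, 0.998, 0.001], [0.998, 0.058, 0.0], [0.0, 0.001, -1.0]]
wrist_force: [-0.6, -1.3, 3.8]
finger_gap: 11.2
grasp_force: 59.1
shift [ -0.6  -0.9 -28.6] turn 0.0081 F [-0.6 -1.3  3.8] M [-0.11  0.23  0.14] t 5.0667
```

Gripped (gap 11.3, 59 N). Drawing 40 mm gently; the shoulder should reach the cheeks at about 48 mm.

```bash
python3 drive.py '[[-2,0,0,0],[-5,0,0,0],[-9,0,0,0],[-13,0,0,0],[-17,0,0,0]]'|grep -E 'pos|_force'; python3 -c "
from h import *
to(577.4,28.5,33,0.05)"; python3 drive.py '[[-4,0,0,0],[-8,0,0,0],[-12,0,0,0],[-16,0,0,0],[-20,0,0,0]]'|grep -E 'pos|_force'; python3 drive.py '[[0,0,0,0],[0,0,0,0]]'|grep -E 'pos|force'; python3 -c "
from h import *
to(577.4,28.5,33,0.05)"
```

```text
ee_pos: [579.4, 15.8, 4.4]
wrist_force: [-0.6, 7.3, 5.2]
grasp_force: 59.4
shift [ 12.9  -1.3 -28.5] turn 0.0105 F [-0.6  7.3  5.2] M [1.23 0.16 0.09] t 5.4833
ee_pos: [580.8, -3.7, 4.4]
wrist_force: [-1.6, 8.3, 5.6]
grasp_force: 59.5
ee_pos: [580.7, -4.9, 4.4]
wrist_force: [0.3, 6.2, 4.5]
grasp_force: 59.3
shift [ 33.6  -1.3 -28.5] turn 0.0096 F [0.3 6.2 4.5] M [0.92 0.14 0.01] t 6.0667
```

```bash
cat > st.py <<'E'
from h import *
s=monitor.get_state();p=np.array(s['ee_pos']);R=np.array(s['eef_rot']);d=p-[574.8,91.7,0]
X=np.array([-.052,.9986]);Y=np.array([-.9986,-.052]);F=np.array(s['wrist_force'])
print('t %.2f dock x %.1f y %.1f z %.1f | yaw %.4f | Fx %.1f Fy %.1f Fz %.1f Mz %.2f Mx %.2f gap %.1f'%(s['t'],X@d[:2],Y@d[:2],p[2],np.arctan2(R[1,1],R[0,1])-.052,X@F[:2],Y@F[:2],F[2],s['moment'][2],s['moment'][0],s['finger_gap']))
E
python3 st.py; for i in 1; do :; done
python3 drive.py '[[-1,0,0,0],[-2,0,0,0],[-3,0,0,0],[-4,0,0,0],[-5,0,0,0]]'>/dev/null; python3 st.py
python3 drive.py '[[-1,0,0,0],[-2,0,0,0],[-3,0,0,0],[-3,0,0,0]]'>/dev/null; python3 st.py
python3 drive.py '[[-1,0,0,0],[-2,0,0,0],[-3,0,0,0],[-3,0,0,0]]'>/dev/null; python3 st.py
```

```text
t 6.07 dock x -96.8 y -0.9 z 4.4 | yaw 0.0076 | Fx 6.2 Fy -0.6 Fz 4.5 Mz 0.01 Mx 0.92 gap 10.9
t 6.48 dock x -100.1 y -1.0 z 4.4 | yaw 0.0089 | Fx 9.7 Fy 0.1 Fz 5.4 Mz 0.03 Mx 1.51 gap 11.1
t 6.82 dock x -103.3 y -1.1 z 4.4 | yaw 0.0087 | Fx 8.8 Fy 0.0 Fz 5.6 Mz 0.02 Mx 1.48 gap 11.0
t 7.15 dock x -106.3 y -1.1 z 4.4 | yaw 0.0088 | Fx 8.9 Fy 0.4 Fz 5.7 Mz 0.00 Mx 1.45 gap 11.2
```

```bash
python3 drive.py '[[-1,0,0,0],[-2,0,0,0],[-2,0,0,0]]'>/dev/null; python3 st.py
python3 drive.py '[[-1,0,0,0],[-2,0,0,0],[-2,0,0,0]]'>/dev/null; python3 st.py
python3 drive.py '[[-1,0,0,0],[-2,0,0,0],[-2,0,0,0]]'>/dev/null; python3 st.py
```

```text
t 7.40 dock x -108.2 y -1.1 z 4.4 | yaw 0.0088 | Fx 8.9 Fy -0.1 Fz 5.1 Mz 0.02 Mx 1.41 gap 11.4
t 7.65 dock x -110.1 y -1.1 z 4.4 | yaw 0.0089 | Fx 9.1 Fy 0.4 Fz 5.1 Mz 0.03 Mx 1.39 gap 11.0
t 7.90 dock x -112.1 y -1.2 z 4.4 | yaw 0.0089 | Fx 8.4 Fy 0.6 Fz 5.3 Mz 0.03 Mx 1.41 gap 11.1
```

```bash
python3 drive.py '[[-1,0,0,0],[-2,0,0,0],[-2,0,0,0]]'>/dev/null; python3 st.py
python3 drive.py '[[-1,0,0,0],[-2,0,0,0],[-2,0,0,0]]'>/dev/null; python3 st.py
```

```text
t 8.15 dock x -114.1 y -1.2 z 4.4 | yaw 0.0088 | Fx 9.7 Fy -0.0 Fz 4.9 Mz 0.08 Mx 1.49 gap 11.4
t 8.40 dock x -116.0 y -1.2 z 4.4 | yaw 0.0089 | Fx 9.4 Fy 0.1 Fz 4.9 Mz 0.06 Mx 1.45 gap 11.1
```

```bash
python3 drive.py '[[-1,0,0,0],[-2,0,0,0],[-2,0,0,0]]'>/dev/null; python3 st.py
python3 drive.py '[[-1,0,0,0],[-2,0,0,0],[-2,0,0,0]]'>/dev/null; python3 st.py; python3 - <<'E'
from h import *
s=monitor.get_state();im=viewer.read_camera('wrist');np.save('w4.npy',wrist(s))
cv2.imwrite('pics/w4.png',cv2.resize(np.clip(im[:,:,::-1]*1.4,0,255).astype('uint8'),(800,600),interpolation=3))
E
```

```text
t 8.65 dock x -118.1 y -1.2 z 4.4 | yaw 0.0090 | Fx 9.6 Fy -0.7 Fz 6.0 Mz 0.03 Mx 1.42 gap 11.1
t 8.90 dock x -120.0 y -1.2 z 4.4 | yaw 0.0090 | Fx 8.4 Fy -0.4 Fz 6.1 Mz 0.02 Mx 1.53 gap 11.1
```

View pics/w4.png

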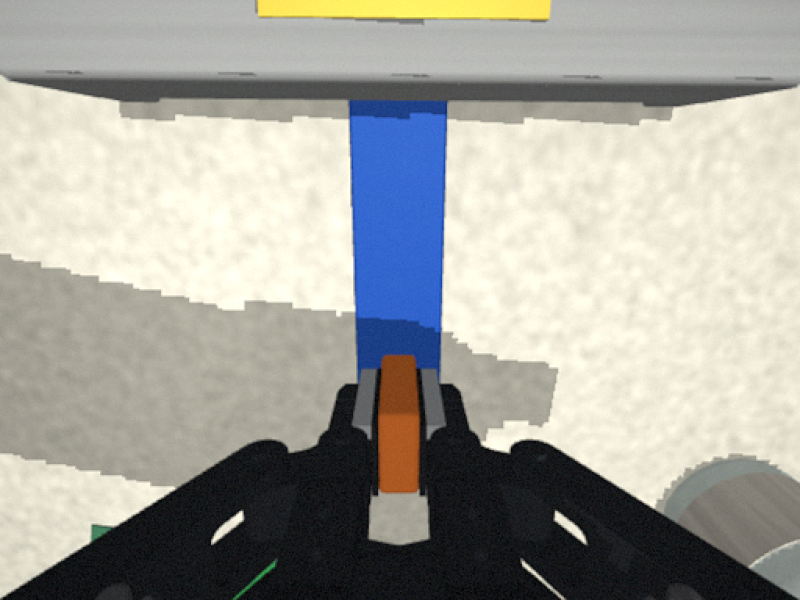

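Fin is held well between the pads (fin top rear edge row 414, base rear (398,356)), neck drawn straight out. Check for slip.

```bash
python3 - <<'E'
from h import *
c=np.load('w4.npy');f=lambda *p:np.array(p)*.64-.2
for p,z in(((398,356),8),((398,414),50),((350,110),8),((446,110),8),((357,365),8),((440,365),8),((258,14),50),((549,19),50)):
    q=onplane(c,f(*p),z);d=q-[574.8,91.7];print(p,q.round(1),'dock',round(-.052*d[0]+.9986*d[1],1),round(-.9986*d[0]-.052*d[1],1))
E
```

```text
(398, 356) [579.9 -18. ] dock -109.9 0.6
(398, 414) [579.8 -16.1] dock -107.9 0.6
(350, 110) [560.7  61.6] dock -29.3 15.7
(446, 110) [589.5  63.3] dock -29.1 -13.2
(357, 365) [565.6 -22.4] dock -113.5 15.1
(440, 365) [595.  -20.6] dock -113.2 -14.4
(258, 14) [545.4  75.6] dock -14.5 30.2
(549, 19) [605.5  78.3] dock -14.9 -29.9
```

Plate origin is at dock x≈−30, so the shoulders (≈+7) are already 10 mm inside the guide without catching. Continue in small monitored steps.

```bash
python3 drive.py '[[-1,0,0,0],[-2,0,0,0],[-3,0,0,0],[-3,0,0,0]]'>/dev/null; python3 st.py
python3 drive.py '[[-1,0,0,0],[-2,0,0,0],[-3,0,0,0],[-3,0,0,0]]'>/dev/null; python3 st.py
python3 drive.py '[[-1,0,0,0],[-2,0,0,0],[-3,0,0,0],[-3,0,0,0]]'>/dev/null; python3 st.py
```

```text
t 9.28 dock x -123.7 y -1.2 z 4.4 | yaw 0.0084 | Fx 7.4 Fy -0.1 Fz 6.0 Mz -0.01 Mx 1.25 gap 11.0
t 9.62 dock x -126.6 y -1.3 z 4.4 | yaw 0.0085 | Fx 8.9 Fy 0.5 Fz 4.7 Mz 0.02 Mx 1.27 gap 10.8
t 9.95 dock x -129.4 y -1.3 z 4.4 | yaw 0.0086 | Fx 8.5 Fy 0.3 Fz 6.3 Mz 0.03 Mx 1.31 gap 11.3
```

```bash
python3 drive.py '[[-1,0,0,0],[-2,0,0,0],[-3,0,0,0],[-3,0,0,0]]'>/dev/null; python3 st.py
python3 drive.py '[[-1,0,0,0],[-2,0,0,0],[-3,0,0,0],[-3,0,0,0]]'>/dev/null; python3 st.py
```

```text
t 10.28 dock x -132.2 y -1.3 z 4.4 | yaw 0.0088 | Fx 7.9 Fy 0.2 Fz 5.8 Mz 0.03 Mx 1.28 gap 11.2
t 10.62 dock x -137.1 y -1.2 z 4.4 | yaw 0.0073 | Fx 5.4 Fy 0.6 Fz 4.8 Mz -0.00 Mx 0.82 gap 11.2
```

```bash
for i in 1; do python3 drive.py '[[-1,0,0,0],[-2,0,0,0],[-3,0,0,0],[-4,0,0,0],[-4,0,0,0]]'>/dev/null; python3 st.py; done
python3 drive.py '[[-1,0,0,0],[-2,0,0,0],[-3,0,0,0],[-4,0,0,0],[-4,0,0,0]]'>/dev/null; python3 st.py
python3 drive.py '[[-1,0,0,0],[-2,0,0,0],[-3,0,0,0],[-4,0,0,0],[-4,0,0,0]]'>/dev/null; python3 st.py
```

```text
t 11.03 dock x -141.4 y -1.3 z 4.4 | yaw 0.0071 | Fx 4.3 Fy 0.3 Fz 5.6 Mz 0.03 Mx 0.87 gap 11.0
t 11.45 dock x -145.7 y -1.3 z 4.4 | yaw 0.0070 | Fx 4.7 Fy -1.0 Fz 5.5 Mz 0.01 Mx 0.73 gap 11.4
t 11.87 dock x -149.7 y -1.3 z 4.4 | yaw 0.0069 | Fx 4.4 Fy 0.2 Fz 6.1 Mz 0.06 Mx 0.73 gap 11.2
```

```bash
python3 drive.py '[[-1,0,0,0],[-2,0,0,0],[-3,0,0,0],[-4,0,0,0],[-4,0,0,0]]'>/dev/null; python3 st.py
python3 drive.py '[[-1,0,0,0],[-2,0,0,0],[-3,0,0,0],[-4,0,0,0],[-4,0,0,0]]'>/dev/null; python3 st.py
python3 - <<'E'
from h import *
s=monitor.get_state();im=viewer.read_camera('wrist');np.save('w5.npy',wrist(s));b=viewer.read_camera('side')
cv2.imwrite('pics/c5.png',np.clip(np.hstack([cv2.resize(im,(520,390),interpolation=3),cv2.resize(b[120:190,155:205],(279,390),interpolation=3)])[:,:,::-1]*1.4,0,255).astype('uint8'))
E
```

```text
t 12.28 dock x -153.8 y -1.3 z 4.4 | yaw 0.0068 | Fx 4.9 Fy -0.6 Fz 4.6 Mz 0.01 Mx 0.74 gap 10.8
t 12.70 dock x -157.8 y -1.3 z 4.4 | yaw 0.0069 | Fx 4.6 Fy 0.8 Fz 5.3 Mz 0.02 Mx 0.75 gap 11.3
```

View pics/c5.png

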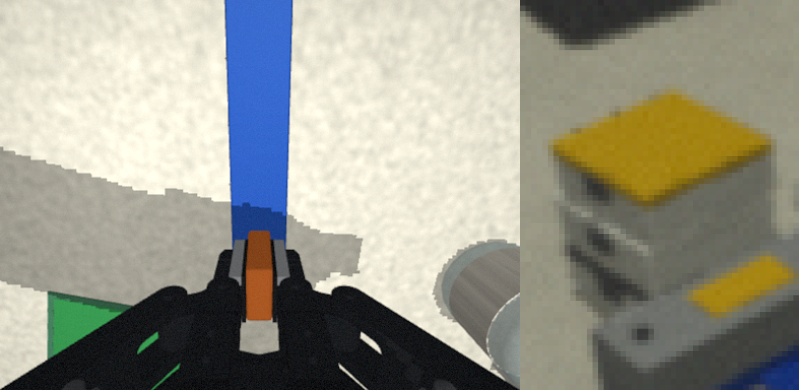

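Neck is straight and the stack is still upright behind the dock. Continue, a bit faster.

```bash
python3 drive.py '[[-2,0,0,0],[-4,0,0,0],[-6,0,0,0],[-8,0,0,0],[-8,0,0,0]]'>/dev/null; python3 st.py
python3 drive.py '[[-2,0,0,0],[-4,0,0,0],[-6,0,0,0],[-8,0,0,0],[-8,0,0,0]]'>/dev/null; python3 st.py
python3 drive.py '[[0,0,0,0],[0,0,0,0],[0,0,0,0]]'>/dev/null; python3 st.py
```

```text
t 13.22 dock x -166.2 y -1.4 z 4.4 | yaw 0.0065 | Fx 3.8 Fy -0.8 Fz 4.9 Mz -0.02 Mx 0.69 gap 11.3
t 13.63 dock x -174.8 y -1.4 z 4.4 | yaw 0.0061 | Fx 3.3 Fy -0.3 Fz 6.0 Mz 0.01 Mx 0.54 gap 11.2
t 13.88 dock x -174.8 y -1.4 z 4.4 | yaw 0.0062 | Fx 2.8 Fy -0.3 Fz 6.2 Mz -0.06 Mx 0.49 gap 11.5
```

```bash
python3 drive.py '[[-2,0,0,0],[-4,0,0,0],[-6,0,0,0],[-8,0,0,0],[-8,0,0,0]]'>/dev/null; python3 st.py
python3 drive.py '[[-2,0,0,0],[-4,0,0,0],[-6,0,0,0],[-8,0,0,0],[-8,0,0,0]]'>/dev/null; python3 st.py
python3 drive.py '[[-2,0,0,0],[-4,0,0,0],[-6,0,0,0],[-8,0,0,0],[-8,0,0,0]]'>/dev/null; python3 st.py
```

```text
t 14.30 dock x -182.9 y -1.4 z 4.4 | yaw 0.0060 | Fx 1.1 Fy 0.3 Fz 6.0 Mz -0.01 Mx 0.51 gap 11.5
t 14.72 dock x -190.9 y -1.5 z 4.4 | yaw 0.0060 | Fx 3.2 Fy 1.0 Fz 5.8 Mz -0.03 Mx 0.51 gap 11.3
t 15.13 dock x -198.8 y -1.5 z 4.4 | yaw 0.0060 | Fx 2.8 Fy 0.5 Fz 6.0 Mz 0.02 Mx 0.55 gap 11.1
```

```bash
python3 drive.py '[[-2,0,0,0],[-5,0,0,0],[-8,0,0,0],[-11,0,0,0],[-14,0,0,0]]'>/dev/null; python3 st.py
python3 drive.py '[[-3,0,0,0],[-6,0,0,0],[-9,0,0,0],[-12,0,0,0],[-15,0,0,0]]'>/dev/null; python3 st.py
python3 drive.py '[[-3,0,0,0],[-6,0,0,0],[-9,0,0,0],[-12,0,0,0],[-15,0,0,0]]'>/dev/null; python3 st.py
python3 - <<'E'
from h import *
a=viewer.read_camera('scene');b=viewer.read_camera('side')
A=cv2.resize(a[180:320,250:380],(400,431),interpolation=3);B=cv2.resize(b[120:260,140:270],(400,431),interpolation=3)
cv2.imwrite('pics/c6.png',np.clip(np.hstack([A,B])[:,:,::-1]*1.5,0,255).astype('uint8'))
c,s=np.cos,np.sin
pc=np.array([496.8,-245.5]);ang=np.arctan2(-.988,-.154)
print('panel yaw of -x axis',np.degrees(ang))
E
```

```text
t 15.55 dock x -212.2 y -1.6 z 4.4 | yaw 0.0067 | Fx 5.1 Fy -0.5 Fz 6.1 Mz 0.04 Mx 0.80 gap 11.3
t 15.97 dock x -227.2 y -1.7 z 4.4 | yaw 0.0067 | Fx 4.6 Fy 0.4 Fz 6.9 Mz -0.01 Mx 0.79 gap 11.2
t 16.38 dock x -242.2 y -1.8 z 4.4 | yaw 0.0067 | Fx 5.0 Fy -0.7 Fz 7.3 Mz -0.00 Mx 0.83 gap 11.4
panel yaw of -x axis -98.85942931902851
```

View pics/c6.png

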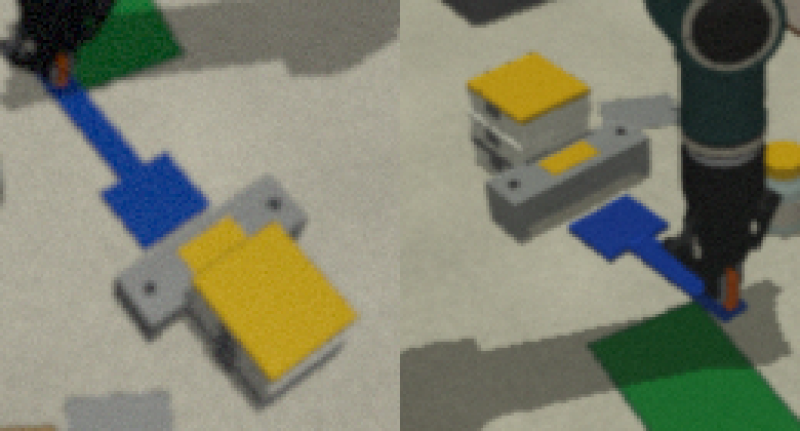

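Plate is clear of the dock, and the stack has dropped to the counter upright behind the fence. Draw on to the panel and turn.

```bash
python3 drive.py '[[-6,0,0,0],[-14,0,0,0],[-24,0,0,0],[-34,0,0,0],[-44,0,0,0]]'>/dev/null; python3 st.py; python3 -c "
from h import *
to(484,-334.5,4.4,-.155)"
```

```text
t 16.90 dock x -286.4 y -2.1 z 4.4 | yaw 0.0069 | Fx 5.8 Fy 0.7 Fz 6.5 Mz 0.00 Mx 0.86 gap 11.1
shift [-133.7 -115.9   -0.3] turn 0.2139 F [-1.   5.8  6.5] M [0.86 0.08 0.  ] t 16.9
```

```bash
python3 drive.py '[[-12,-8,0,0.02],[-26,-19,0,0.05],[-41,-31,0,0.08],[-56,-43,0,0.11],[-70,-55,0,0.14]]'>/dev/null; python3 st.py; python3 -c "
from h import *
to(484,-334.5,4.4,-.155)"
```

```text
t 17.32 dock x -358.5 y 53.2 z 4.4 | yaw -0.1366 | Fx 3.2 Fy -2.4 Fz 4.9 Mz -0.07 Mx 0.62 gap 11.7
shift [-69.9 -50.6  -0.1] turn 0.0704 F [2.3 3.3 4.9] M [ 0.62 -0.34 -0.07] t 17.3167
```

```bash
python3 drive.py '[[-15,-11,0,0.02],[-30,-22,0,0.04],[-45,-33,0,0.06],[-60,-44,0,0.07],[-69,-50,0,0.07]]'>/dev/null; python3 drive.py '[[0,0,0,0],[0,0,0,0],[0,0,0,0]]'>/dev/null; python3 - <<'E'
from h import *
to(484,-334.5,4.4,-.155)
a=viewer.read_camera('scene');b=viewer.read_camera('side')
A=cv2.resize(a[125:225,230:330],(400,400),interpolation=3);B=cv2.resize(b[200:300,190:290],(400,400),interpolation=3)
cv2.imwrite('pics/c7.png',np.clip(np.hstack([A,B])[:,:,::-1]*1.6,0,255).astype('uint8'))
E
```

```text
shift [1.6 0.6 0. ] turn 0.0005 F [-2.8 -3.9  7.2] M [-0.46  0.56  0.11] t 17.9833
```

View pics/c7.png

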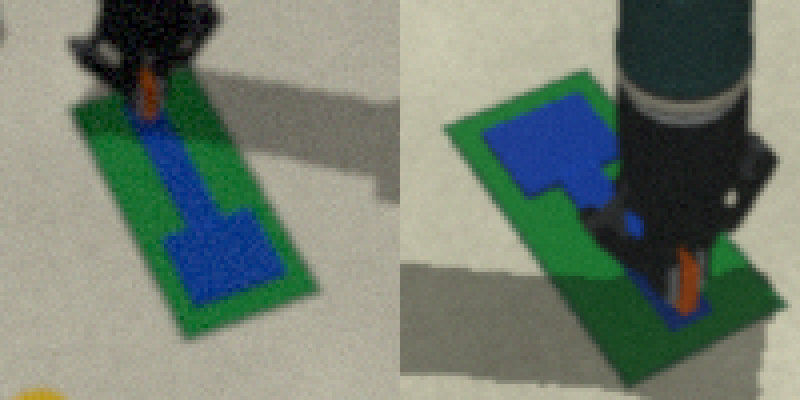

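Plate lies inside the panel; rear corners (283,272),(196,307), shoulders (162,238),(248,208), panel corners (318,290),(187,339). Verify numerically.

```bash
python3 - <<'E'
from h import *
S=P('scene');D=P('side');f=lambda p,z:onplane(S,(230+p[0]/4-.4,125+p[1]/4-.4),z);g=lambda p,z:onplane(D,(190+(p[0]-400)/4-.4,200+p[1]/4-.4),z)
for n,h,pan,pl in(('scene',f,((318,290),(187,339),(73,106)),((283,272),(196,307),(162,238),(248,208))),('side',g,((447,127),(585,71),(630,387)),((483,133),(580,94),None,(528,196)))):
    a,b,c=[h(p,0) for p in pan]; y=(b-a)/np.linalg.norm(b-a); far=c-b if n=='scene' else c-a; L=np.linalg.norm(far);x=far/L
    print(n,'panel',np.linalg.norm(b-a),L)
    for p in pl:
        if p is not None:
            q=h(p,8)-(a+b)/2;print('  along',round(q@x,1),'across',round(q@y,1))
E
```

```text
scene panel 114.9477395232605 257.0298884001969
  along 23.0 across -36.6
  along 18.7 across 41.0
  along 90.2 across 39.0
  along 91.4 across -38.3
side panel 114.01733207079677 257.66865588590963
  along 26.3 across -40.7
  along 26.9 across 37.7
  along 95.6 across -41.3
```

Within ~3 mm of centre and square. Release and lift away.

```bash
python3 drive.py '[[0,0,0,0],[0,0,0,0],[0,0,0,0],[0,0,0,0],[0,0,0,0]]' 50|grep -E 'gap|force'; python3 drive.py '[[0,0,-8,0],[0,0,-30,0],[0,0,-65,0],[0,0,-100,0],[0,0,-140,0]]'|grep -E 'pos|force'; python3 drive.py '[[0,0,-20,0],[0,0,-40,0],[0,0,-50,0],[0,0,-50,0],[0,0,-50,0]]'>/dev/null; python3 - <<'E'
from h import *
a=viewer.read_camera('scene');b=viewer.read_camera('side')
A=cv2.resize(a[125:320,230:380],(400,520),interpolation=3);B=cv2.resize(b[115:310,140:290],(400,520),interpolation=3)
cv2.imwrite('pics/c8.png',np.clip(np.hstack([A,B])[:,:,::-1]*1.6,0,255).astype('uint8'))
E
```

```text
wrist_force: [-0.1, -0.4, -0.5]
finger_gap: 49.8
grasp_force: 0.0
ee_pos: [483.7, -332.6, 144.9]
wrist_force: [0.7, -0.4, -0.0]
grasp_force: 0.0
```

View pics/c8.png

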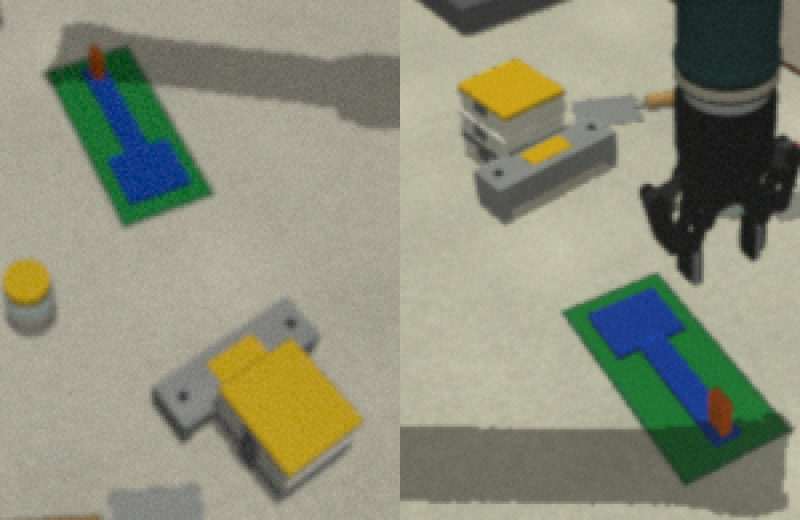

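Plate lies flat, centred on the panel (around (130,130) left, (650,370) right), stack is upright behind the dock, and the gripper is clear. Handing in.

```bash
python3 -c "
from station import ctrl, viewer, monitor, job
print(job.job_done())"
```

```text
the job is handed in; nothing more can be done
None
```

The job is handed in, though no verdict came back: the plate passed the dock without catching and lies flat, about 3 mm from the centre of the green panel and lengthwise along it, with the three boxes still stacked upright behind the dock.

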